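Put the handled pottery back into its display trays

TASK

Customers have left two bud vases, two handleless cups and a lidded jar mixed up on the shop counter: put each piece back into the wooden tray that shows a sample of its own kind, all standing upright and free on the tray's walled floor in front of the sample. Set the pieces down gently, never drop them or knock them over, and leave the tape roll where it is.

Things in the scene. Friction and masses are not known exactly. Their poses are not given: they have to be found in the camera images.
- vase_tall: Tall bud vase, 105 mm high: straight flank 44 mm in diameter from 8 to 75 mm height, then a shoulder and a 22 mm neck with a narrow dark mouth. Plain pale glazed ceramic, round about its upright z axis; origin at the centre of its underside. Loose, about 0.22 kg, standing on the table near the robot.
- vase_short: Short bud vase, 78 mm high: straight flank 52 mm in diameter from 8 to 45 mm height, then a shoulder and a 22 mm neck with a narrow dark mouth. Plain pale glazed ceramic, round about its upright z axis; origin at the centre of its underside. Loose, about 0.2 kg, standing on the table near the robot.
- cup_tall: Tall handleless cup, open on top, straight wall, 54 mm in diameter and 80 mm high, wall 4 mm. Plain pale glazed ceramic, round about its upright z axis; origin at the centre of its underside. Loose, about 0.18 kg, standing on the table near the robot.
- cup_short: Short handleless cup, open on top, straight wall, 58 mm in diameter and 55 mm high, wall 4 mm. Plain pale glazed ceramic, round about its upright z axis; origin at the centre of its underside. Loose, about 0.16 kg, standing on the table near the robot.
- jar: Squat lidded jar, 74 mm high: straight flank 58 mm in diameter from 8 to 44 mm height, above it the lid (one piece with the jar) with a 20 mm knob. Plain pale glazed ceramic, round about its upright z axis; origin at the centre of its underside. Loose, about 0.25 kg, standing on the table near the robot.
- tray_vases: The vases' tray. Fixed dark wood tray; origin on the table under the centre of its walled floor. Floor 100 mm (x) by 180 mm (y) inside, 8 mm above the table; 5 mm thick lip, top at 18 mm, at -x and both y sides. Room for two pieces side by side along y. At +x a plinth 18 mm high, from x = 50 to 125 mm, carries, fixed at x = 90 mm, a sample: a bud vase 48 mm in diameter, its top 103 mm above the table.
- tray_cups: The cups' tray. Fixed dark wood tray; origin on the table under the centre of its walled floor. Floor 100 mm (x) by 180 mm (y) inside, 8 mm above the table; 5 mm thick lip, top at 18 mm, at -x and both y sides. Room for two pieces side by side along y. At +x a plinth 18 mm high, from x = 50 to 125 mm, carries, fixed at x = 90 mm, a sample: an open handleless cup 56 mm in diameter, its top 83 mm above the table.
- tray_jars: The jars' tray. Fixed dark wood tray; origin on the table under the centre of its walled floor. Floor 100 mm (x) by 180 mm (y) inside, 8 mm above the table; 5 mm thick lip, top at 18 mm, at -x and both y sides. Room for two pieces side by side along y. At +x a plinth 18 mm high, from x = 50 to 125 mm, carries, fixed at x = 90 mm, a sample: a lidded jar with knob, 56 mm in diameter, its top 84 mm above the table.
- tape: Roll of brown paper tape lying flat among the pieces, 60 mm outside and 38 mm inside diameter, 25 mm high, loose; not to be moved. Origin at the centre of its underside.
Mind the look-alikes: they are no part of the job. What is shaped like the cup_tall but pink or red is not meant.

How it is judged:
At the end, for the whole second after the job is handed in: Both vases, both cups and the jar each stand on the walled floor of their own kind's tray (underside within 5 mm of the floor's height, origin within 40 mm of the tray's origin along tray x and 80 mm along tray y), upright within 0.1 rad, at rest (under 0.02 m/s and 0.2 rad/s) (x of vase_tall in the frame of tray_vases between -0.04 and 0.04 m and y of vase_tall in the frame of tray_vases between -0.08 and 0.08 m and z of vase_tall in the frame of tray_vases between 0.004 and 0.013 m and angle between each of vase_tall, vase_short, cup_tall, cup_short, jar's own z axis and vertical below 0.1 rad and linear speed of each of vase_tall, vase_short, cup_tall, cup_short, jar below 0.02 m/s and angular speed of each of vase_tall, vase_short, cup_tall, cup_short, jar below 0.2 rad/s and x of vase_short in the frame of tray_vases between -0.04 and 0.04 m and y of vase_short in the frame of tray_vases between -0.08 and 0.08 m and z of vase_short in the frame of tray_vases between 0.004 and 0.013 m and x of cup_tall in the frame of tray_cups between -0.04 and 0.04 m and y of cup_tall in the frame of tray_cups between -0.08 and 0.08 m and z of cup_tall in the frame of tray_cups between 0.004 and 0.013 m and x of cup_short in the frame of tray_cups between -0.04 and 0.04 m and y of cup_short in the frame of tray_cups between -0.08 and 0.08 m and z of cup_short in the frame of tray_cups between 0.004 and 0.013 m and x of jar in the frame of tray_jars between -0.04 and 0.04 m and y of jar in the frame of tray_jars between -0.08 and 0.08 m and z of jar in the frame of tray_jars between 0.004 and 0.013 m); the robot touches nothing.
It fails at once if a piece is knocked over (tilted more than 0.9 rad) (angle between any of vase_tall, vase_short, cup_tall, cup_short, jar's own z axis and vertical above 0.9 rad).
It fails at once if a piece is dropped or thrown (faster than 0.7 m/s while no finger touches it) ((linear speed of vase_tall above 0.7 m/s and contact force between vase_tall and the fingers below 0.05 N) or (linear speed of vase_short above 0.7 m/s and contact force between vase_short and the fingers below 0.05 N) or (linear speed of cup_tall above 0.7 m/s and contact force between cup_tall and the fingers below 0.05 N) or (linear speed of cup_short above 0.7 m/s and contact force between cup_short and the fingers below 0.05 N) or (linear speed of jar above 0.7 m/s and contact force between jar and the fingers below 0.05 N)).
It fails at once if the tape roll is moved by more than 25 mm (distance of tape from where it was at the start of the episode above 0.025 m).
It also fails if it takes over 109 s, if anything falls off the work surface, if the arm or the gripper's body presses on something with over 40 N, if the wrist force passes 120 N, or if a joint passes its speed limit or range.

ROBOT

A 6-joint arm with a two-finger parallel gripper is mounted at the origin on the work surface. World frame = base frame: x ahead of the robot, y to its left, z up, the work surface at z = 0. Lengths are in m, angles in rad, forces in N, time in s.
With the tool pointing down it reaches from about 0.225 to 0.875 m from the base axis. Payload 3.4 kg.
Tool frame: the origin (TCP) lies at the very end of the fingers, on their centre line; the grasp point (between the pads) lies 19 mm behind it; z points along the fingers, y is the direction in which the jaws open and shut (so a half turn about z gives the same grasp; the last joint's range is limited). The gripper opens to 85 mm and grips with 20 to 120 N. Pads are 22 mm wide; open, the fingers measure 114 mm over their backs; the gripper's body (76 mm by 85 mm) begins 54 mm behind the grasp point. The pads swing forward as they close: fully open they stand 13 mm farther back than shut.
Start: joints at [-0.121, 0.276, 1.505, -0, 1.361, -0.121], TCP at [0.575, -0, 0.231] pointing down, gripper open.
Joint ranges: [-2.89, 2.89], [-0.75, 2.08], [0.22, 2.7], [-1.18, 4.32], [0.11, 2.71], [-2.7, 2.7]. Speed limits (rad/s): [2.57, 2.57, 3.14, 3.14, 3.14, 3.14].

INTERFACE

Orientations are given as a unit quaternion [w, x, y, z].
In Python, from rig import robot gives the robot as it stands.
- The arm moves only by the tool apply_moves, never from a script. Its argument "targets" is one flat list of numbers, 7 for each row, row after row: the finger opening in cm, from 0 to 8.54, then the shift along the tool's x, y, z in cm, then the turn, a rotation vector about the tool's x, y, z in rad. In form: [gripper, dx, dy, dz, ax, ay, az, gripper, dx, dy, dz, ax, ay, az, ...]. A call has 1 to 20 rows; each row shifts and turns the pose as measured when the row begins, along the tool's axes as they then stand; what a row does not reach is not made up. A row lasts 1/10 s, in which the tool goes at most 50 mm and 8.59 degrees, less where a joint would pass 70% of its speed; a pose out of reach is approached as far as the arm can. A call with a gripper value outside its range is refused whole. The fingers move at their own pace and stop on an object; "squeeze" is the grip in N (left out, the last holds). Time passes only in rows, so rows that do not move let the fingers close. It gives the time, the measured TCP pose, the force and the opening at its end, in the units of the state.
- robot.state(): the state, without advancing time (a new reading comes with each control period).
- robot.grab_frame(name): name is "scene" or "side" or "wrist"; returns the picture (480x640x3 uint8, red, green, blue); there is no depth.
- robot.camera_model(name): a dict with "K" (3x3 intrinsics, pixels), "xyz" and "attitude" of the camera in the world. Camera axes: x right, y up, looking along -z (the intrinsics and any distortion apply to the point x, -y, -z); pixel columns grow to the right and rows downward; lengths in m; the calibration is good to about 2 mm. The wrist camera is an equidistant fisheye: a pixel r from the principal point sees the ray r / f radians off the axis. A picture is of the moment at which its call begins: read the wrist's pose just before it. camera_model takes no time and is no camera call; for the wrist camera it gives the pose at the moment of the call.
- robot.sign_off(): hands the job in, once; it reports no verdict.
The state is a dict: "t": time; "qpos": joint angles; "qvel": joint speeds; "joint_torque": joint torques, N m; "position": TCP position; "eef_rot": TCP orientation; "force": force on the tool from outside, world axes, zero at the start; "ft_torque": the same for the moment, N m; "grip_width": opening from 0.0 (shut) to 1.0 (fully open).
Only numpy, scipy, OpenCV 4.12 (cv2) and the standard library are available. Lean on these libraries where they do the work, as an engineer would, in place of code of your own. Each camera call takes 0.05 s, during which the arm holds its last target. There are 200 camera calls.

## Working session

There is one attempt and no reset: what is moved stays moved. The work goes in short steps, Python scripts to look and compute and a tool call to move; the robot and the scene stay as the last step left them, time stands still between calls to the robot, and variables do not carry over. Pictures are saved under pics/ and viewed, about 12 in all and at most 16, crops included, and the job is handed in when it is done.

Besides the shell and the picture viewer there is one more tool, called after "Emit:" by a JSON object that holds its "method" and its "body". apply_moves: Moves the arm, as the interface text tells. Its arguments: {"type":"object","properties":{"targets":{"type":"array","items":{"type":"number"}},"squeeze":{"type":"number"}},"required":["targets"]}

```bash
mkdir -p pics; python3 - <<'E'
from rig import robot
import cv2, numpy as np
np.set_printoptions(precision=4,suppress=True)
for n in ["scene","side","wrist"]:
    c=robot.camera_model(n); print(n,c)
    cv2.imwrite(f"pics/{n}0.png",robot.grab_frame(n)[:,:,::-1])
print(robot.state())
E
```

```text
scene {'K': array([[574.2278,   0.    , 312.1437],
       [  0.    , 574.2278, 241.7295],
       [  0.    ,   0.    ,   1.    ]]), 'xyz': array([ 1.1184, -0.7898,  0.7492]), 'attitude': array([0.8292, 0.4518, 0.1567, 0.2893])}
side {'K': array([[501.9881,   0.    , 315.195 ],
       [  0.    , 501.9881, 235.7543],
       [  0.    ,   0.    ,   1.    ]]), 'xyz': array([0.2554, 0.9815, 0.7855]), 'attitude': array([-0.0803, -0.0456,  0.4337,  0.8963])}
wrist {'K': array([[371.6483,   0.    , 320.9104],
       [  0.    , 371.6483, 240.2513],
       [  0.    ,   0.    ,   1.    ]]), 'xyz': array([0.5747, 0.0759, 0.3724]), 'attitude': array([ 0.9887, -0.1501,  0.0007, -0.0002])}
{'t': 0.15, 'qpos': array([-0.121 ,  0.2764,  1.5058, -0.    ,  1.3607, -0.121 ]), 'qvel': array([ 0.0004, -0.0015, -0.0039, -0.0012, -0.0006, -0.0002]), 'joint_torque': array([  0.001 , -41.7144, -24.6032,  -0.0001,   0.0076,  -0.    ]), 'position': array([0.5746, 0.0001, 0.2306]), 'eef_rot': array([-0.0006,  0.7071,  0.7071, -0.0004]), 'force': array([0.1203, 0.6436, 0.2394]), 'ft_torque': array([-0.0014, -0.0016,  0.0125]), 'grip_width': 1.0007856804291413}
```

View pics/scene0.png

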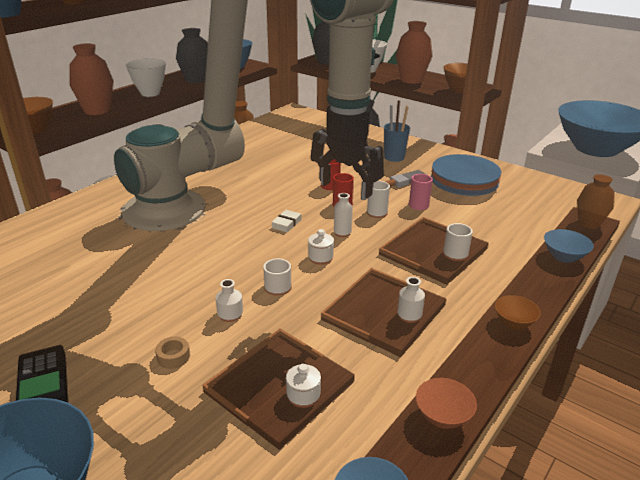

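View pics/side0.png

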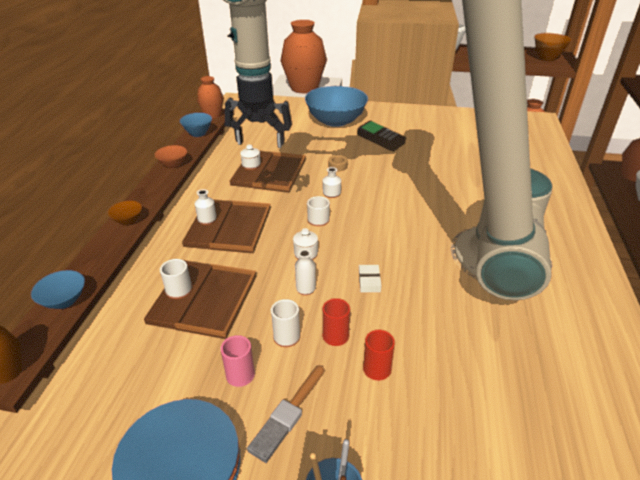

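View pics/wrist0.png

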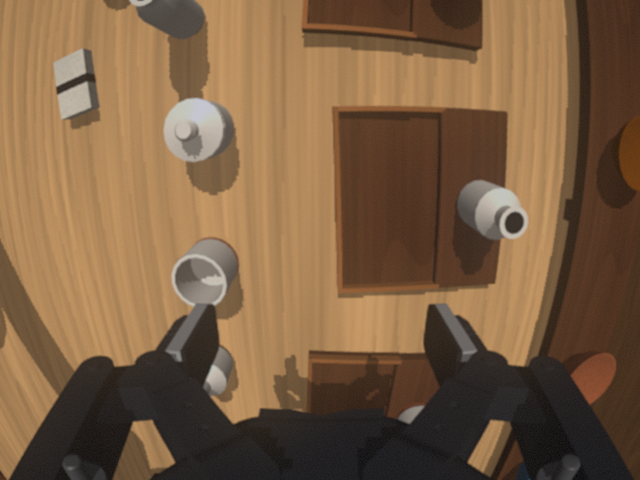

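```bash
cat > h.py <<'E'
from rig import robot
import cv2, numpy as np
from scipy.spatial.transform import Rotation as R
np.set_printoptions(precision=4,suppress=True)
def ray(cam,px,fish=False):
    K=cam["K"]; px=np.atleast_2d(px).astype(float)
    u=(px-K[:2,2])/[K[0,0],K[1,1]]
    if fish:
        r=np.linalg.norm(u,axis=1)+1e-9
        d=np.c_[u*(np.sin(r)/r)[:,None],np.cos(r)]
    else: d=np.c_[u,np.ones(len(u))]
    d=d*[1,-1,-1]; d/=np.linalg.norm(d,axis=1)[:,None]
    w,x,y,z=cam["attitude"]
    return R.from_quat([x,y,z,w]).apply(d)
def plane(cam,px,z,fish=False):
    d=ray(cam,px,fish); return cam["xyz"]+d*((z-cam["xyz"][2])/d[:,2])[:,None]
def tri(c1,p1,c2,p2):
    d1=ray(c1,p1)[0]; d2=ray(c2,p2)[0]
    s=np.linalg.lstsq(np.c_[d1,-d2],c2["xyz"]-c1["xyz"],rcond=None)[0]
    a=c1["xyz"]+s[0]*d1; b=c2["xyz"]+s[1]*d2
    return (a+b)/2, np.linalg.norm(a-b)
def blobs(mask,amin):
    n,l,s,c=cv2.connectedComponentsWithStats(mask.astype(np.uint8))
    return [(s[i],c[i]) for i in range(1,n) if s[i][4]>amin]
E
python3 - <<'E'
from h import *
C={n:robot.camera_model(n) for n in ["scene","side"]}
for n in C:
    im=cv2.imread(f"pics/{n}0.png"); hsv=cv2.cvtColor(im,cv2.COLOR_BGR2HSV)
    m=(hsv[...,1]<60)&(hsv[...,2]>85)
    print(n)
    for s,c in blobs(m,150):
        if s[1]>120 and s[4]<4000:
            # column midpoint of bbox and ground under bottom
            print(s,c)
    dk=(hsv[...,2]<115)&(hsv[...,0]<20)&(hsv[...,1]>80)
    dk=cv2.morphologyEx(dk.astype(np.uint8),cv2.MORPH_OPEN,np.ones((5,5)))
    cs,_=cv2.findContours(dk,0,2)
    for c in cs:
        if 1500<cv2.contourArea(c)<20000:
            P=plane(C[n],c[:,0,:],0.018)[:,:2].astype(np.float32)
            print("  dark",cv2.boundingRect(c),cv2.minAreaRect(P))
E
```

```text
scene
[  0 148  26  66 435] [ 12.5609 180.6391]
[390 170  35  17 239] [404.2469 177.7029]
[362 181  28  35 667] [377.2264 198.009 ]
[334 193  18  42 602] [342.6296 215.5947]
[ 576  211   64  138 1800] [611.6539 275.2167]
[272 217  22  15 236] [282.2924 223.7585]
[444 223  28  36 815] [457.465  240.4896]
[308 229  26  33 644] [320.6615 246.3851]
[264 258  27  35 829] [277.0398 275.2859]
[398 277  27  43 846] [410.9007 300.7447]
[216 279  26  41 768] [228.7292 301.724 ]
[ 286  364   35   41 1191] [303.0092 383.9286]
  dark (125, 333, 229, 147) ((0.6428476572036743, -0.3706536293029785), (0.37564677000045776, 0.1925501674413681), 88.41510009765625)
  dark (321, 271, 124, 85) ((0.6810827851295471, -0.0053134486079216), (0.18191908299922943, 0.2045542448759079), 2.454777956008911)
  dark (493, 257, 147, 223) ((1.05274498462677, 0.13617828488349915), (0.15357738733291626, 0.7209014892578125), 0.01600818708539009)
  dark (380, 220, 107, 64) ((0.6537752151489258, 0.24990665912628174), (0.20887354016304016, 0.18505854904651642), 87.74552154541016)
  dark (370, 180, 248, 300) ((0.9003921747207
[... 785 characters left out ...]
1  250   66   49 1678] [513.6859 275.0185]
[160 259  31  38 910] [175.5231 277.2714]
[359 265  20   9 177] [368.5537 269.0226]
[360 276  21  16 319] [370.0157 283.5423]
[ 271  300   28   45 1083] [285.229  321.5993]
[ 247  400   55   62 1474] [274.3826 430.175 ]
[337 439  23  41 255] [344.0392 459.251 ]
  dark (146, 263, 96, 63) ((0.6591794490814209, 0.2790142595767975), (0.19637879729270935, 0.14694064855575562), 80.03196716308594)
  dark (525, 41, 55, 71) ((-0.33067405223846436, -1.226840615272522), (0.834832489490509, 0.22366566956043243), 82.46459197998047)
  dark (575, 12, 65, 287) ((-0.5247311592102051, -1.0761150121688843), (2.4454636573791504, 0.17623448371887207), 73.83243560791016)
```

```bash
python3 - <<'E'
from h import *
S=robot.camera_model("scene"); D=robot.camera_model("side"); W=robot.camera_model("wrist")
mid={"cup_tall":[(376.5,198),(285,322)],"vase_tall":[(343,215.5),(305,255)],"jar":[(321,246.5),(306,246)],
"cup_short":[(277.3,275.3),(318,210)],"vase_short":[(229,301),(331.7,183)],"tape":[(172,351),(338,163)],
"s_cup":[(458,240.5),(175.5,277.3)],"s_vase":[(411,300),(205,208)],"s_jar":[(303.3,384),(250,156.7)]}
for k,(a,b) in mid.items(): print(k,*tri(S,a,D,b))
for n,c in {"cups":[(427,219),(380,245),(442,283),(488,243)],"vases":[(375,269),(322,306),(399,350),(445,297)],"jars":[(280,331),(204,385),(280,438),(353,376)]}.items():
    print(n,plane(S,c,.018)[:,:2].round(3).tolist())
for n,c in {"cups":[(256,268),(190,262),(148,322),(228,333)],"vases":[(270,204),(212,200),(184,245),(256,250)]}.items():
    print(n,plane(D,c,.018)[:,:2].round(3).tolist())
print("w vases",plane(W,[(333,107),(507,112),(338,293),(495,285)],.018,True)[:,:2].round(3).tolist())
print("w jars,cups near corner",plane(W,[(309,352),(303,29)],.018,True)[:,:2].round(3).tolist())
print("w jar knob,cup rim,vase mouth",plane(W,(186,130),.074,True)[:,:2],plane(W,(201,281),.055,True)[:,:2])
E
```

```text
cup_tall [0.4429 0.3348 0.0421] 0.005746949678152437
vase_tall [0.4449 0.168  0.0702] 0.013157410163448036
jar [0.4545 0.0824 0.0281] 0.0006174325106615632
cup_short [ 0.452  -0.0653  0.03  ] 0.0013443757890348159
vase_short [ 0.4371 -0.1934  0.0339] 0.00020544290430520287
tape [ 0.4405 -0.3429  0.0125] 0.00229126687103275
s_cup [0.7027 0.263  0.0532] 0.000283298107549363
s_vase [0.7296 0.0093 0.0553] 0.0009407813180522858
s_jar [ 0.6973 -0.2797  0.0453] 0.0007081634566082848
cups [[0.576, 0.359], [0.548, 0.185], [0.73, 0.143], [0.741, 0.35]]
vases [[0.592, 0.097], [0.579, -0.076], [0.765, -0.088], [0.758, 0.104]]
jars [[0.562, -0.184], [0.551, -0.366], [0.722, -0.368], [0.736, -0.192]]
cups [[0.554, 0.168], [0.712, 0.174], [0.727, 0.364], [0.556, 0.363]]
vases [[0.588, -0.087], [0.749, -0.079], [0.75, 0.117], [0.572, 0.106]]
w vases [[0.586, 0.096], [0.764, 0.102], [0.592, -0.093], [0.771, -0.087]]
w jars,cups near corner [[0.561, -0.168], [0.558, 0.173]]
w jar knob,cup rim,vase mouth [[0.4628 0.0786]] [[ 0.4585 -0.064 ]]
```

Emit:
{"method": "apply_moves", "body": {"targets": [8.5,0,-3,0,0,0,0,8.5,0,-3,0,0,0,0,8.5,0,-3,0,0,0,0,8.5,0,-3,0,0,0,0,8.5,0,0,-2,0,0,0,8.5,0,0,-2,0,0,0,8.5,0,0,0,0,0,0,8.5,0,0,0,0,0,0], "squeeze": 40}}

```text
t: 0.95
position: [0.446, 0.0007, 0.2663]
eef_rot: [-0.005, 0.707, 0.707, -0.004]
force: [0.6, -0.4, -1.0]
grip_width: 0.994
```

```bash
python3 - <<'E'
from h import *
s=robot.state(); print(s["position"],s["eef_rot"],s["t"]); W=robot.camera_model("wrist"); np.save("w1.npy",W,allow_pickle=True)
cv2.imwrite("pics/w1.png",robot.grab_frame("wrist")[:,:,::-1])
E
```

```text
[0.446  0.0007 0.2663] [-0.005   0.7071  0.7071 -0.0038] 0.95
```

View pics/w1.png

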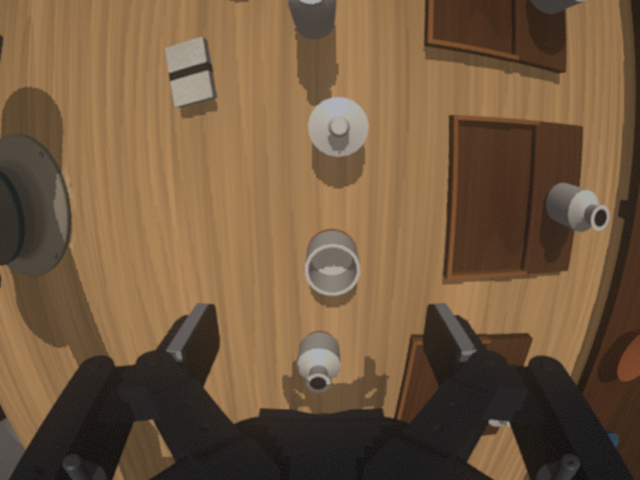

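```bash
python3 - <<'E'
from h import *
W=np.load("w1.npy",allow_pickle=True).item()
f=lambda p,z:print(plane(W,p,z,True)[:,:2].round(4).tolist())
f((332,270),.055);f((339,127),.074);f((338,127),.044);f((318,381),.078)
f([(452,115),(583,126),(446,279),(569,270)],.018); f((428,46),.018);f([(410,335),(530,334)],.018)
E
```

```text
[[0.4546, -0.0647]]
[[0.4596, 0.078]]
[[0.4597, 0.0782]]
[[0.4402, -0.1901]]
[[0.5831, 0.0963], [0.7636, 0.103], [0.5906, -0.0918], [0.7721, -0.0846]]
[[0.5558, 0.1702]]
[[0.5537, -0.1675], [0.7305, -0.1785]]
```

Emit:
{"method": "apply_moves", "body": {"targets": [8.5,-3,0,0,0,0,0,8.5,-3,0,0,0,0,0,8.5,-3,0,0,0,0,0,8.5,-3,0,0,0,0,0,8.5,-3,0,0,0,0,0,8.5,-3,0,0,0,0,0,8.5,-1,0,2,0,0,0,8.5,0,-0.5,3,0,0,0,8.5,0,0,3,0,0,0,8.5,0,0,2,0,0,0,8.5,0,0,0,0,0,0,8.5,0,0,0,0,0,0]}}

```text
t: 2.2
position: [0.4385, -0.1962, 0.1494]
eef_rot: [-0.013, 0.707, 0.708, -0.006]
force: [-0.6, 0.6, -0.6]
grip_width: 0.998
```

```bash
cat >> h.py <<'E'
def go(tx,ty,tz,yaw=0.0):
    "tool-frame shift (cm) and turn to the down pose with jaws along world x (+yaw)"
    s=robot.state(); w,x,y,z=s["eef_rot"]; T=R.from_quat([x,y,z,w])
    G=R.from_euler("z",yaw)*R.from_matrix([[0,1,0],[1,0,0],[0,0,-1]])
    print("pos",s["position"],"t",s["t"],"d",(T.inv().apply(np.array([tx,ty,tz])-s["position"])*100).round(2),
      "rot",(T.inv()*G).as_rotvec().round(3),"grip",round(s["grip_width"],3),"F",s["force"].round(1))
E
python3 -c "
from h import *
go(.439,-.192,.014)"
```

```text
pos [ 0.4385 -0.1962  0.1494] t 2.2 d [ 0.28  0.41 13.54] rot [-0.026 -0.01   0.001] grip 0.998 F [-0.6  0.6 -0.6]
```

Emit:
{"method": "apply_moves", "body": {"targets": [8.5,0.4,0,0,-0.026,-0.01,0,8.5,0,0,0,0,0,0,8.5,0,0,2,0,0,0,8.5,0,0,2.5,0,0,0,8.5,0,0,2.5,0,0,0,8.5,0,0,2,0,0,0,8.5,0,0,2,0,0,0,8.5,0,0,0,0,0,0,8.5,0,0,0,0,0,0]}}

```text
t: 3.1
position: [0.4497, -0.1985, 0.0453]
eef_rot: [0.011, 0.706, 0.709, 0.002]
force: [0.5, 0.1, -0.7]
grip_width: 0.998
```

```bash
python3 - <<'E'
from h import *
go(.439,-.192,.014)
cv2.imwrite("pics/w2.png",robot.grab_frame("wrist")[:,:,::-1])
E
```

```text
pos [ 0.4497 -0.1985  0.0453] t 3.1 d [ 0.7  -1.13  3.11] rot [0.017 0.012 0.004] grip 0.998 F [ 0.5  0.1 -0.7]
```

View pics/w2.png

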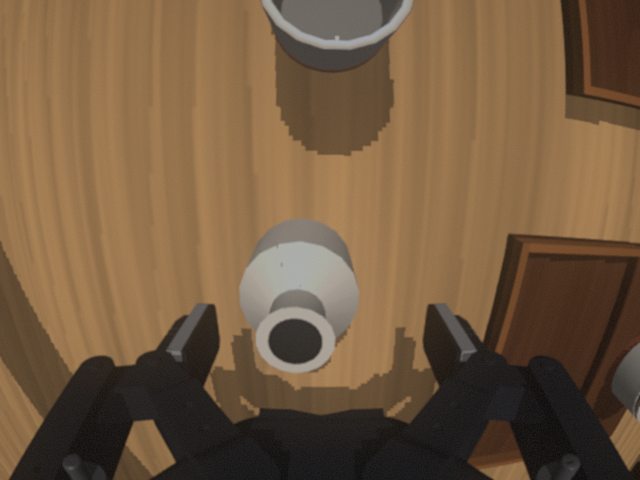

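Emit:
{"method": "apply_moves", "body": {"targets": [8.5,0.7,-1.1,0,0.012,0.008,0,8.5,0,0,0,0,0,0,8.5,0,0,1.0,0,0,0,8.5,0,0,1.0,0,0,0,8.5,0,0,0,0,0,0]}}

```text
t: 3.65
position: [0.4401, -0.1924, 0.0274]
eef_rot: [0.007, 0.706, 0.709, 0.001]
force: [-0.4, 0.1, 0.1]
grip_width: 0.997
```

```bash
python3 -c "
from h import *
go(.439,-.192,.014)"
```

```text
pos [ 0.4401 -0.1924  0.0274] t 3.65 d [ 0.05 -0.12  1.34] rot [0.011 0.008 0.004] grip 0.997 F [-0.4  0.1  0.1]
```

Emit:
{"method": "apply_moves", "body": {"targets": [8.5,0,-0.1,1.2,0.01,0.008,0,8.5,0,0,0,0,0,0,4,0,0,0,0,0,0,4,0,0,0,0,0,0,4,0,0,0,0,0,0,4,0,0,0,0,0,0,4,0,0,0,0,0,0,4,0,0,0,0,0,0,4,0,0,0,0,0,0,4,0,0,0,0,0,0], "squeeze": 40}}

```text
t: 4.65
position: [0.4389, -0.1924, 0.0137]
eef_rot: [-0.001, 0.706, 0.709, 0.0]
force: [-0.7, -1.4, 0.9]
grip_width: 0.596
```

```bash
python3 -c "
from h import *
go(.644,-.040,.15)"
```

```text
pos [ 0.4389 -0.1924  0.0137] t 4.65 d [ 15.18  20.55 -13.63] rot [-0.001 -0.002  0.004] grip 0.596 F [-0.7 -1.4  0.9]
```

Emit:
{"method": "apply_moves", "body": {"targets": [4,0,0,-1,0,0,0,4,0,0,-2,0,0,0,4,0,0,-2.5,0,0,0,4,0,0,-2.5,0,0,0,4,0,0,-2,0,0,0,4,1.5,2,-1,0,0,0,4,1.9,2.6,0,0,0,0,4,1.9,2.6,0,0,0,0,4,1.9,2.6,0,0,0,0,4,1.9,2.6,0,0,0,0,4,1.9,2.6,0,0,0,0,4,1.9,2.6,0,0,0,0,4,1,1.3,0,0,0,0,4,0,0,0,0,0,0,4,0,0,0,0,0,0]}}

```text
t: 6.15
position: [0.6331, -0.047, 0.1375]
eef_rot: [0.001, 0.706, 0.708, 0.001]
force: [-1.2, 0.0, -1.9]
grip_width: 0.595
```

```bash
python3 -c "
from h import *
go(.644,-.040,.022)"
```

```text
pos [ 0.6331 -0.047   0.1375] t 6.15 d [ 0.7   1.06 11.56] rot [0.003 0.    0.003] grip 0.595 F [-1.2  0.  -1.9]
```

Emit:
{"method": "apply_moves", "body": {"targets": [4,0.5,0.7,0,0,0,0,4,0,0,2,0,0,0,4,0,0,2.5,0,0,0,4,0,0,2.5,0,0,0,4,0,0,1.5,0,0,0,4,0,0,1,0,0,0,4,0,0,0,0,0,0]}}

```text
t: 6.85
position: [0.6387, -0.0458, 0.0429]
eef_rot: [0.003, 0.708, 0.706, 0.001]
force: [0.1, -0.4, -2.0]
grip_width: 0.593
```

```bash
python3 -c "
from h import *
go(.640,-.040,.0225)"
```

```text
pos [ 0.6387 -0.0458  0.0429] t 6.85 d [0.58 0.11 2.04] rot [ 0.006  0.002 -0.004] grip 0.593 F [ 0.1 -0.4 -2. ]
```

Emit:
{"method": "apply_moves", "body": {"targets": [4,0.4,0.1,1,0,0,0,4,0,0,0.5,0,0,0,4,0,0,0.3,0,0,0,4,0,0,0.2,0,0,0,4,0,0,0.1,0,0,0,4,0,0,0,0,0,0]}}

```text
t: 7.45
position: [0.6421, -0.0422, 0.0233]
eef_rot: [0.005, 0.709, 0.706, 0.003]
force: [0.3, 0.6, -2.3]
grip_width: 0.598
```

```bash
python3 -c "
from h import *
go(.640,-.040,.0225)"
```

```text
pos [ 0.6421 -0.0422  0.0233] t 7.45 d [ 0.22 -0.21  0.08] rot [ 0.011  0.003 -0.004] grip 0.598 F [ 0.3  0.6 -2.3]
```

Emit:
{"method": "apply_moves", "body": {"targets": [4,0,0,0.15,0.01,0,0,4,0,0,0.1,0,0,0,4,0,0,0,0,0,0]}}

```text
t: 7.75
position: [0.6428, -0.0423, 0.0219]
eef_rot: [0.002, 0.709, 0.706, -0.0]
force: [-0.9, -0.0, -1.3]
grip_width: 0.595
```

Emit:
{"method": "apply_moves", "body": {"targets": [4,0,0,0.1,0,0,0,5.4,0,0,0,0,0,0,5.8,0,0,0,0,0,0,6.4,0,0,0,0,0,0,7,0,0,0,0,0,0,7,0,0,0,0,0,0,7,0,0,-2,0,0,0,7,0,0,-2,0,0,0,8.5,0,0,-3,0,0,0,8.5,0,0,-3,0,0,0,8.5,0,0,-2,0,0,0,8.5,0,0,0,0,0,0]}}

```text
t: 8.95
position: [0.6422, -0.0419, 0.1442]
eef_rot: [0.001, 0.709, 0.706, -0.001]
force: [0.6, -0.5, 0.3]
grip_width: 0.993
```

```bash
python3 -c "
from h import *
go(.455,-.065,.15)
cv2.imwrite('pics/w3.png',robot.grab_frame('wrist')[:,:,::-1])"
```

```text
pos [ 0.6422 -0.0419  0.1442] t 8.95 d [ -2.39 -18.71  -0.57] rot [ 0.     0.003 -0.004] grip 0.993 F [ 0.6 -0.5  0.3]
```

View pics/w3.png

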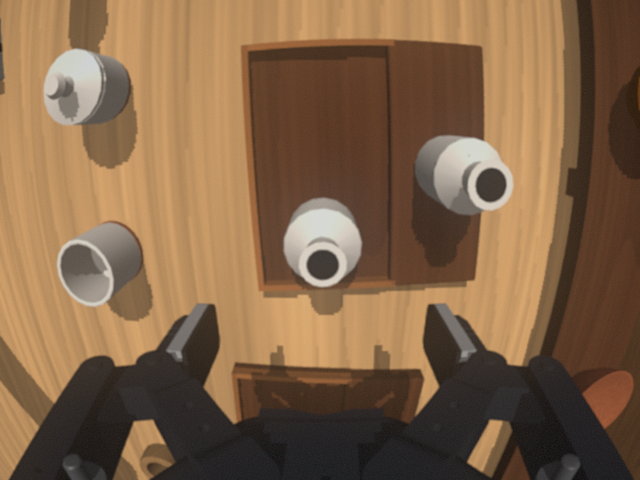

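Emit:
{"method": "apply_moves", "body": {"targets": [8.5,-0.3,-3,0,0,0,0,8.5,-0.3,-3,0,0,0,0,8.5,-0.3,-3,0,0,0,0,8.5,-0.3,-3,0,0,0,0,8.5,-0.3,-3,0,0,0,0,8.5,-0.4,-2.2,0,0,0,0,8.5,-0.3,-1,0,0,0,0,8.5,0,0,2,0,0,0,8.5,0,0,2,0,0,0,8.5,0,0,0,0,0,0]}}

```text
t: 10.0
position: [0.4441, -0.0615, 0.0884]
eef_rot: [-0.009, 0.709, 0.706, -0.007]
force: [0.0, 0.7, -0.2]
grip_width: 0.994
```

```bash
python3 -c "
from h import *
go(.455,-.065,.012)"
```

```text
pos [ 0.4441 -0.0615  0.0884] t 10.0 d [-0.37  1.27  7.61] rot [-0.022 -0.003 -0.004] grip 0.994 F [ 0.   0.7 -0.2]
```

Emit:
{"method": "apply_moves", "body": {"targets": [8.5,-0.35,1.0,0,-0.016,0,0,8.5,0,0,0,0,0,0,8.5,0,0,1,0,0,0,8.5,0,0,1,0,0,0,8.5,0,0,0,0,0,0]}}

```text
t: 10.5
position: [0.4579, -0.066, 0.0676]
eef_rot: [-0.001, 0.709, 0.706, 0.0]
force: [0.3, -0.4, 0.0]
grip_width: 0.995
```

```bash
python3 -c "
from h import *
go(.455,-.065,.012)"
```

```text
pos [ 0.4579 -0.066   0.0676] t 10.5 d [ 0.08 -0.28  5.57] rot [-0.002 -0.002 -0.004] grip 0.995 F [ 0.3 -0.4  0. ]
```

Emit:
{"method": "apply_moves", "body": {"targets": [8.5,0,-0.2,1.5,0,0,0,8.5,0,0,2,0,0,0,8.5,0,0,1.4,0,0,0,8.5,0,0,0.4,0,0,0,8.5,0,0,0,0,0,0,4.5,0,0,0,0,0,0,4.5,0,0,0,0,0,0,4.5,0,0,0,0,0,0,4.5,0,0,0,0,0,0,4.5,0,0,0,0,0,0,4.5,0,0,0,0,0,0,4.5,0,0,0,0,0,0]}}

```text
t: 11.7
position: [0.4578, -0.0661, 0.0154]
eef_rot: [0.001, 0.708, 0.706, 0.001]
force: [0.4, 0.6, -1.8]
grip_width: 0.66
```

```bash
python3 -c "
from h import *
go(.610,.220,.15)"
```

```text
pos [ 0.4578 -0.0661  0.0154] t 11.7 d [ 28.68  15.16 -13.39] rot [ 0.003 -0.001 -0.003] grip 0.66 F [ 0.4  0.6 -1.8]
```

Emit:
{"method": "apply_moves", "body": {"targets": [4.5,0,0,-1,0,0,0,4.5,0,0,-2.5,0,0,0,4.5,0,0,-3,0,0,0,4.5,0,0,-3,0,0,0,4.5,0,0,-2.5,0,0,0,4.5,1.5,1.2,-1,0,0,0,4.5,3,1.6,0,0,0,0,4.5,3,1.6,0,0,0,0,4.5,3,1.6,0,0,0,0,4.5,3,1.6,0,0,0,0,4.5,3,1.6,0,0,0,0,4.5,3,1.6,0,0,0,0,4.5,3,1.6,0,0,0,0,4.5,3,1.6,0,0,0,0,4.5,1.4,0.6,0,0,0,0,4.5,0,0,0,0,0,0,4.5,0,0,0,0,0,0]}}

```text
t: 13.4
position: [0.6072, 0.2115, 0.1609]
eef_rot: [0.003, 0.709, 0.705, 0.002]
force: [-0.1, -0.5, -2.3]
grip_width: 0.652
```

```bash
python3 -c "
from h import *
go(.608,.220,.0235)
cv2.imwrite('pics/w4.png',robot.grab_frame('wrist')[:,:,::-1])"
```

```text
pos [0.6072 0.2115 0.1609] t 13.4 d [ 0.86 -0.02 13.74] rot [ 0.007  0.001 -0.005] grip 0.652 F [-0.1 -0.5 -2.3]
```

View pics/w4.png

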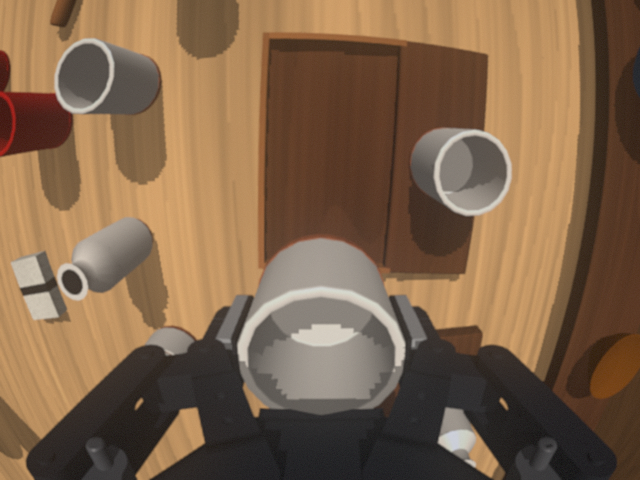

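```bash
python3 - <<'E'
from h import *
W=robot.camera_model("wrist")
f=lambda n,p,z:print(n,plane(W,p,z,True)[:,:2].round(4).tolist())
f("tray",[(265,35),(487,53),(465,273),(260,268)],.018)
f("cup_tall",(85,77),.08);f("vase_tall",(73,281),.105);f("red",(-3,123),.08)
f("sample cup",(474,172),.083)
E
```

```text
tray [[0.5668, 0.3614], [0.7426, 0.355], [0.734, 0.1673], [0.5572, 0.1748]]
cup_tall [[0.45, 0.3341]]
vase_tall [[0.4375, 0.1979]]
red [[0.3543, 0.3164]]
sample cup [[0.7041, 0.2628]]
```

Emit:
{"method": "apply_moves", "body": {"targets": [4.5,0.8,0,0,0,0,0,4.5,0,0,2,0,0,0,4.5,0,0,3,0,0,0,4.5,0,0,3,0,0,0,4.5,0,0,2,0,0,0,4.5,0,0,1.5,0,0,0,4.5,0,0,0,0,0,0]}}

```text
t: 14.15
position: [0.606, 0.2135, 0.046]
eef_rot: [0.004, 0.712, 0.702, 0.002]
force: [0.7, -0.1, -2.7]
grip_width: 0.656
```

```bash
python3 -c "
from h import *
go(.608,.220,.0235)"
```

```text
pos [0.606  0.2135 0.046 ] t 14.15 d [0.66 0.17 2.25] rot [ 0.009  0.002 -0.015] grip 0.656 F [ 0.7 -0.1 -2.7]
```

Emit:
{"method": "apply_moves", "body": {"targets": [4.5,0.8,0.3,1,0,0,0,4.5,0,0,0.6,0,0,0,4.5,0,0,0.3,0,0,0,4.5,0,0,0.2,0,0,0,4.5,0,0,0.1,0,0,0,4.5,0,0,0,0,0,0]}}

```text
t: 14.75
position: [0.6117, 0.2218, 0.0261]
eef_rot: [0.005, 0.713, 0.701, 0.005]
force: [-0.2, 0.2, -2.0]
grip_width: 0.65
```

```bash
python3 -c "
from h import *
go(.610,.220,.0235)"
```

```text
pos [0.6117 0.2218 0.0261] t 14.75 d [-0.19 -0.17  0.26] rot [ 0.014  0.    -0.017] grip 0.65 F [-0.2  0.2 -2. ]
```

Emit:
{"method": "apply_moves", "body": {"targets": [4.5,0,0,0.2,0.014,0,0,4.5,0,0,0.1,0,0,0,4.5,0,0,0.1,0,0,0,4.5,0,0,0,0,0,0]}}

```text
t: 15.15
position: [0.6124, 0.2219, 0.0226]
eef_rot: [0.0, 0.713, 0.701, 0.0]
force: [-0.1, -0.3, -1.7]
grip_width: 0.654
```

Emit:
{"method": "apply_moves", "body": {"targets": [4.5,0,0,0.1,0,0,0,4.5,0,0,0.1,0,0,0,4.5,0,0,0,0,0,0]}}

```text
t: 15.45
position: [0.6126, 0.2219, 0.0227]
eef_rot: [0.0, 0.713, 0.701, 0.001]
force: [-0.8, 0.1, -2.6]
grip_width: 0.654
```

Emit:
{"method": "apply_moves", "body": {"targets": [4.5,0,0,0.3,0,0,0,4.5,0,0,0,0,0,0]}}

```text
t: 15.65
position: [0.6132, 0.2221, 0.0233]
eef_rot: [0.001, 0.713, 0.701, 0.002]
force: [-0.1, -0.6, -1.4]
grip_width: 0.657
```

Emit:
{"method": "apply_moves", "body": {"targets": [6.0,0,0,0,0,0,0,6.4,0,0,0,0,0,0,7.2,0,0,0,0,0,0,7.2,0,0,0,0,0,0,7.2,0,0,-2,0,0,0,7.2,0,0,-2.5,0,0,0,8.5,0,0,-3,0,0,0,8.5,0,0,-3,0,0,0,8.5,0,0,-3,0,0,0,8.5,0,-2,-1,0,0,0.015,8.5,0,-3,0,0,0,0,8.5,0,-3,0,0,0,0,8.5,0,-2,0,0,0,0,8.5,0,0,0,0,0,0,8.5,0,0,0,0,0,0]}}

```text
t: 17.15
position: [0.5111, 0.2248, 0.1704]
eef_rot: [0.001, 0.719, 0.695, 0.002]
force: [0.4, -0.0, -0.1]
grip_width: 0.995
```

```bash
python3 -c "
from h import *
go(.445,.18,.15)
np.save('w5.npy',robot.camera_model('wrist'),allow_pickle=True)
cv2.imwrite('pics/w5.png',robot.grab_frame('wrist')[:,:,::-1])"
```

```text
pos [0.5111 0.2248 0.1704] t 17.15 d [-4.7  -6.47  2.01] rot [ 0.004 -0.001 -0.033] grip 0.995 F [ 0.4 -0.  -0.1]
```

View pics/w5.png

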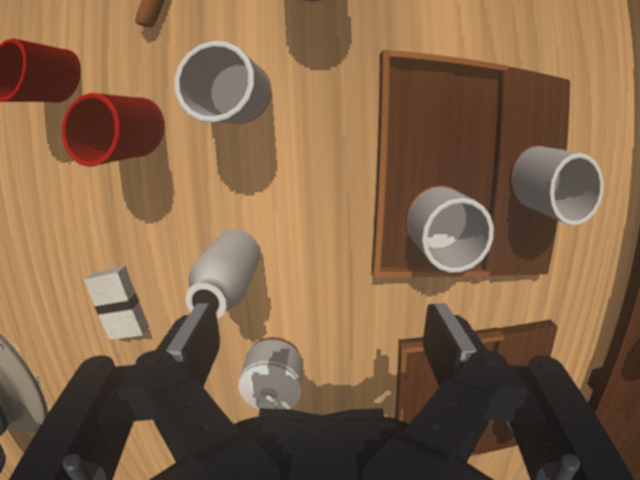

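```bash
python3 - <<'E'
from h import *
W=np.load("w5.npy",allow_pickle=True).item()
f=lambda n,p,z:print(n,plane(W,p,z,True)[:,:2].round(4).tolist())
f("cup_tall",(217,83),.08);f("vase_tall",(207,300),.105);f("red",(91,130),.08);f("cup_short",(455,235),.063);f("jar",(272,398),.074)
f("vt base",[(242,246)],.022)
E
```

```text
cup_tall [[0.4499, 0.3339]]
vase_tall [[0.4373, 0.1987]]
red [[0.3529, 0.3151]]
cup_short [[0.6097, 0.2239]]
jar [[0.4659, 0.0899]]
vt base [[0.4452, 0.2078]]
```

Emit:
{"method": "apply_moves", "body": {"targets": [8.5,-0.6,-2,0,0,0,-0.03,8.5,-0.8,-2.5,0,0,0,0,8.5,-0.6,-1.5,0,0,0,0,8.5,0,0,0,0,0,0,8.5,0,0,0,0,0,0]}}

```text
t: 17.7
position: [0.4571, 0.2054, 0.169]
eef_rot: [0.002, 0.709, 0.706, 0.003]
force: [-0.1, 0.7, 0.8]
grip_width: 0.997
```

```bash
python3 -c "
from h import *
go(.438,.199,.040)"
```

```text
pos [0.4571 0.2054 0.169 ] t 17.7 d [-0.67 -2.01 12.88] rot [ 0.008 -0.001 -0.004] grip 0.997 F [-0.1  0.7  0.8]
```

Emit:
{"method": "apply_moves", "body": {"targets": [8.5,-0.6,-2,0,0,0,0,8.5,0,0,0,0,0,0,8.5,0,0,2,0,0,0,8.5,0,0,2,0,0,0,8.5,0,0,0,0,0,0]}}

```text
t: 18.2
position: [0.4486, 0.202, 0.129]
eef_rot: [0.005, 0.709, 0.705, 0.008]
force: [-0.6, 0.7, -0.2]
grip_width: 0.996
```

```bash
python3 -c "
from h import *
go(.438,.199,.040)
cv2.imwrite('pics/w6.png',robot.grab_frame('wrist')[:,:,::-1])"
```

```text
pos [0.4486 0.202  0.129 ] t 18.2 d [-0.35 -1.23  8.88] rot [ 0.019 -0.005 -0.006] grip 0.996 F [-0.6  0.7 -0.2]
```

View pics/w6.png

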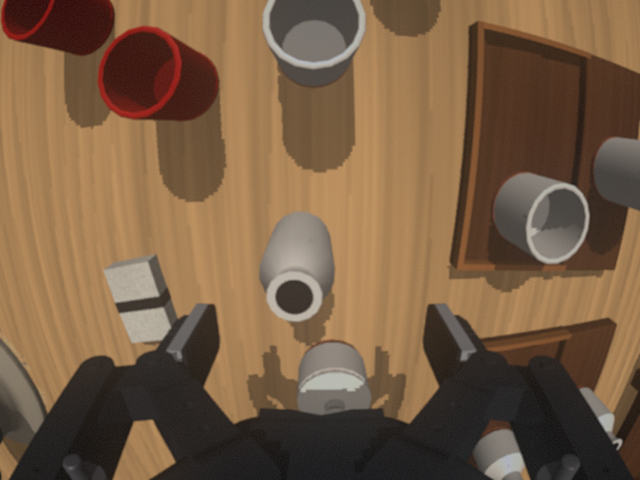

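```bash
python3 - <<'E'
from h import *
W=robot.camera_model("wrist")
print(plane(W,[(294,295)],.105,True),plane(W,[(315,18)],.08,True)); go(.438,.199,.04)
E
```

```text
[[0.4366 0.198  0.105 ]] [[0.4484 0.3373 0.08  ]]
pos [0.4496 0.2023 0.1302] t 18.25 d [-0.38 -1.35  8.99] rot [ 0.021 -0.005 -0.006] grip 0.995 F [ 1.  -0.5  0.7]
```

Emit:
{"method": "apply_moves", "body": {"targets": [8.5,-0.4,-1.2,0,0.012,0,0,8.5,0,0,0,0,0,0,8.5,0,0,1.5,0,0,0,8.5,0,0,1.5,0,0,0,8.5,0,0,0,0,0,0]}}

```text
t: 18.75
position: [0.4422, 0.1996, 0.1036]
eef_rot: [0.003, 0.709, 0.705, 0.009]
force: [-0.2, -0.1, -0.4]
grip_width: 0.991
```

```bash
python3 -c "
from h import *
go(.4375,.199,.040)"
```

```text
pos [0.4422 0.1996 0.1036] t 18.75 d [-0.11 -0.59  6.35] rot [ 0.018 -0.008 -0.006] grip 0.991 F [-0.2 -0.1 -0.4]
```

Emit:
{"method": "apply_moves", "body": {"targets": [8.5,0,-0.5,0.5,0.014,-0.006,0,8.5,0,0,1.5,0,0,0,8.5,0,0,2,0,0,0,8.5,0,0,1.4,0,0,0,8.5,0,0,0.4,0,0,0,8.5,0,0,0,0,0,0]}}

```text
t: 19.35
position: [0.441, 0.2014, 0.0489]
eef_rot: [0.002, 0.709, 0.705, 0.006]
force: [0.3, -0.0, 0.6]
grip_width: 0.995
```

```bash
python3 -c "
from h import *
go(.4375,.199,.040)"
```

```text
pos [0.441  0.2014 0.0489] t 19.35 d [-0.24 -0.35  0.88] rot [ 0.012 -0.005 -0.006] grip 0.995 F [ 0.3 -0.   0.6]
```

Emit:
{"method": "apply_moves", "body": {"targets": [8.5,-0.2,-0.3,0.8,0.012,-0.005,0,8.5,0,0,0,0,0,0,3.5,0,0,0,0,0,0,3.5,0,0,0,0,0,0,3.5,0,0,0,0,0,0,3.5,0,0,0,0,0,0,3.5,0,0,0,0,0,0,3.5,0,0,0,0,0,0,3.5,0,0,0,0,0,0,3.5,0,0,0,0,0,0,3.5,0,0,0,0,0,0]}}

```text
t: 20.45
position: [0.439, 0.1998, 0.0429]
eef_rot: [0.001, 0.709, 0.705, 0.001]
force: [-0.5, 0.8, -0.1]
grip_width: 0.509
```

```bash
python3 -c "
from h import *
go(.636,.047,.17)"
```

```text
pos [0.439  0.1998 0.0429] t 20.45 d [-15.15  19.82 -12.68] rot [ 0.002 -0.    -0.006] grip 0.509 F [-0.5  0.8 -0.1]
```

Emit:
{"method": "apply_moves", "body": {"targets": [3.5,0,0,-1,0,0,0,3.5,0,0,-2.5,0,0,0,3.5,0,0,-3,0,0,0,3.5,0,0,-3,0,0,0,3.5,0,0,-2,0,0,0,3.5,-1,1.5,-1,0,0,0,3.5,-2,2.6,0,0,0,0,3.5,-2,2.6,0,0,0,0,3.5,-2,2.6,0,0,0,0,3.5,-2,2.6,0,0,0,0,3.5,-2,2.6,0,0,0,0,3.5,-2,2.6,0,0,0,0,3.5,-1,1.3,0,0,0,0,3.5,0,0,0,0,0,0,3.5,0,0,0,0,0,0]}}

```text
t: 21.95
position: [0.6254, 0.0544, 0.18]
eef_rot: [0.0, 0.709, 0.706, 0.002]
force: [-0.1, 0.7, -2.5]
grip_width: 0.509
```

```bash
python3 -c "
from h import *
go(.638,.047,.051)"
```

```text
pos [0.6254 0.0544 0.18  ] t 21.95 d [-0.76  1.23 12.9 ] rot [ 0.003 -0.002 -0.004] grip 0.509 F [-0.1  0.7 -2.5]
```

Emit:
{"method": "apply_moves", "body": {"targets": [3.5,-0.7,1.1,0,0,0,0,3.5,0,0,0,0,0,0,3.5,0,0,2,0,0,0,3.5,0,0,3,0,0,0,3.5,0,0,3,0,0,0,3.5,0,0,2,0,0,0,3.5,0,0,1,0,0,0,3.5,0,0,0,0,0,0]}}

```text
t: 22.75
position: [0.6333, 0.0539, 0.0703]
eef_rot: [-0.0, 0.706, 0.708, 0.003]
force: [0.4, 0.3, -2.2]
grip_width: 0.509
```

```bash
python3 -c "
from h import *
go(.638,.047,.051)"
```

```text
pos [0.6333 0.0539 0.0703] t 22.75 d [-0.7   0.46  1.93] rot [ 0.004 -0.005  0.003] grip 0.509 F [ 0.4  0.3 -2.2]
```

Emit:
{"method": "apply_moves", "body": {"targets": [3.5,-0.6,0.4,0.8,0,0,0,3.5,0,0,0.5,0,0,0,3.5,0,0,0.3,0,0,0,3.5,0,0,0.2,0,0,0,3.5,0,0,0,0,0,0]}}

```text
t: 23.25
position: [0.6403, 0.0478, 0.0547]
eef_rot: [0.002, 0.706, 0.708, 0.005]
force: [-0.1, 0.0, -1.5]
grip_width: 0.507
```

```bash
python3 -c "
from h import *
go(.638,.047,.051)"
```

```text
pos [0.6403 0.0478 0.0547] t 23.25 d [-0.08 -0.23  0.37] rot [ 0.011 -0.005  0.003] grip 0.507 F [-0.1  0.  -1.5]
```

Emit:
{"method": "apply_moves", "body": {"targets": [3.5,0,0,0.2,0.01,-0.005,0,3.5,0,0,0.15,0,0,0,3.5,0,0,0.1,0,0,0,3.5,0,0,0.1,0,0,0,3.5,0,0,0.1,0,0,0,3.5,0,0,0,0,0,0]}}

```text
t: 23.85
position: [0.6411, 0.0479, 0.0511]
eef_rot: [0.001, 0.706, 0.708, 0.001]
force: [-0.6, 0.3, -1.8]
grip_width: 0.511
```

Emit:
{"method": "apply_moves", "body": {"targets": [3.5,0,0,0.2,0,0,0,3.5,0,0,0.1,0,0,0,4.5,0,0,0,0,0,0,5,0,0,0,0,0,0,6,0,0,0,0,0,0,7,0,0,0,0,0,0,7,0,0,0,0,0,0,7,0,0,-2,0,0,0,7,0,0,-2.5,0,0,0,8.5,0,0,-3,0,0,0,8.5,0,0,-3,0,0,0,8.5,0,0,-2.5,0,0,0,8.5,0,0,0,0,0,0]}}

```text
t: 25.15
position: [0.6408, 0.048, 0.1826]
eef_rot: [0.001, 0.706, 0.708, 0.0]
force: [0.6, -0.3, -0.5]
grip_width: 0.995
```

```bash
python3 -c "
from h import *
go(.459,.079,.17)
np.save('w7.npy',robot.camera_model('wrist'),allow_pickle=True)
cv2.imwrite('pics/w7.png',robot.grab_frame('wrist')[:,:,::-1])"
```

```text
pos [0.6408 0.048  0.1826] t 25.15 d [  3.16 -18.17   1.23] rot [0.001 0.001 0.003] grip 0.995 F [ 0.6 -0.3 -0.5]
```

View pics/w7.png

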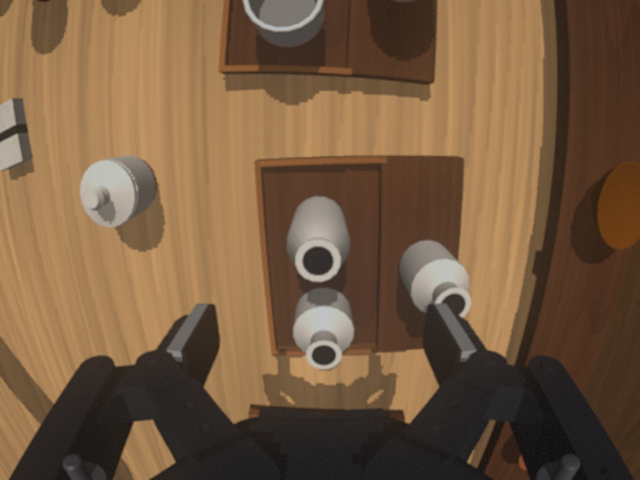

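Emit:
{"method": "apply_moves", "body": {"targets": [8.5,0.4,-2.5,0,0,0,0,8.5,0.5,-3,0,0,0,0,8.5,0.5,-3,0,0,0,0,8.5,0.5,-3,0,0,0,0,8.5,0.5,-3,0,0,0,0,8.5,0.4,-2,0,0,0,0,8.5,0.2,-0.5,2,0,0,0,8.5,0,0,2,0,0,0,8.5,0,0,0,0,0,0]}}

```text
t: 26.1
position: [0.4529, 0.0781, 0.1265]
eef_rot: [-0.009, 0.706, 0.708, -0.009]
force: [-0.2, -0.7, -0.1]
grip_width: 0.996
```

```bash
python3 -c "
from h import *
W=np.load('w7.npy',allow_pickle=True).item()
print(plane(W,(96,198),.074,True))
go(.459,.079,.017)"
```

```text
[[0.4656 0.0799 0.074 ]]
pos [0.4529 0.0781 0.1265] t 26.1 d [ 0.1   0.89 10.93] rot [-0.025  0.001  0.003] grip 0.996 F [-0.2 -0.7 -0.1]
```

Emit:
{"method": "apply_moves", "body": {"targets": [8.5,0.1,0.8,0,-0.018,0,0,8.5,0,0,0,0,0,0,8.5,0,0,2,0,0,0,8.5,0,0,2,0,0,0,8.5,0,0,0,0,0,0]}}

```text
t: 26.6
position: [0.4648, 0.0791, 0.0868]
eef_rot: [-0.0, 0.706, 0.708, -0.001]
force: [0.3, 0.2, -0.5]
grip_width: 0.995
```

```bash
python3 -c "
from h import *
go(.461,.079,.014)
cv2.imwrite('pics/w8.png',robot.grab_frame('wrist')[:,:,::-1])"
```

```text
pos [0.4648 0.0791 0.0868] t 26.6 d [-0.   -0.37  7.28] rot [-0.001  0.001  0.002] grip 0.995 F [ 0.3  0.2 -0.5]
```

View pics/w8.png

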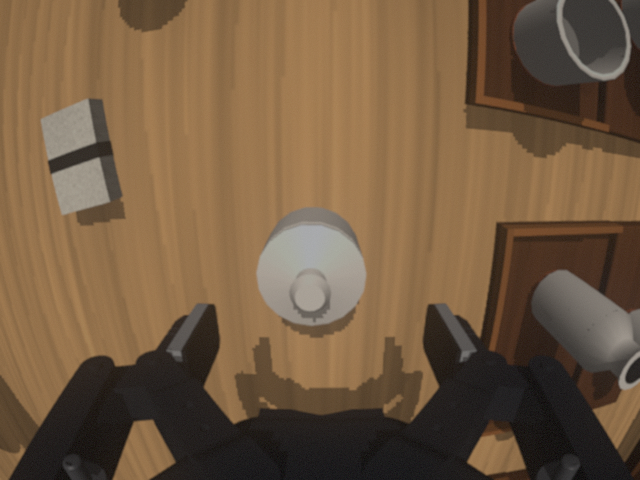

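Emit:
{"method": "apply_moves", "body": {"targets": [8.5,0,-0.35,1,0,0,0,8.5,0,0,2,0,0,0,8.5,0,0,2,0,0,0,8.5,0,0,1.2,0,0,0,8.5,0,0,0.5,0,0,0,8.5,0,0,0,0,0,0]}}

```text
t: 27.25
position: [0.4676, 0.0791, 0.0229]
eef_rot: [0.005, 0.706, 0.708, 0.005]
force: [-0.2, -0.0, -0.3]
grip_width: 0.998
```

```bash
python3 -c "
from h import *
go(.461,.079,.014)"
```

```text
pos [0.4676 0.0791 0.0229] t 27.25 d [-0.   -0.67  0.88] rot [0.013 0.001 0.002] grip 0.998 F [-0.2 -0.  -0.3]
```

Emit:
{"method": "apply_moves", "body": {"targets": [8.5,0,-0.5,0.8,0.012,0,0,8.5,0,0,0,0,0,0,4.5,0,0,0,0,0,0,4.5,0,0,0,0,0,0,4.5,0,0,0,0,0,0,4.5,0,0,0,0,0,0,4.5,0,0,0,0,0,0,4.5,0,0,0,0,0,0,4.5,0,0,0,0,0,0]}}

```text
t: 28.15
position: [0.4627, 0.0791, 0.0163]
eef_rot: [0.001, 0.706, 0.708, 0.001]
force: [-0.7, 0.3, -1.3]
grip_width: 0.666
```

```bash
python3 -c "
from h import *
go(.605,-.272,.17)"
```

```text
pos [0.4627 0.0791 0.0163] t 28.15 d [-35.15  14.18 -15.32] rot [0.002 0.001 0.002] grip 0.666 F [-0.7  0.3 -1.3]
```

Emit:
{"method": "apply_moves", "body": {"targets": [4.5,0,0,-1,0,0,0,4.5,0,0,-2.5,0,0,0,4.5,0,0,-3,0,0,0,4.5,0,0,-3,0,0,0,4.5,0,0,-2.5,0,0,0,4.5,-2,0.8,-1,0,0,0,4.5,-3,1.2,0,0,0,0,4.5,-3,1.2,0,0,0,0,4.5,-3,1.2,0,0,0,0,4.5,-3,1.2,0,0,0,0,4.5,-3,1.2,0,0,0,0,4.5,-3,1.2,0,0,0,0,4.5,-3,1.2,0,0,0,0,4.5,-3,1.2,0,0,0,0,4.5,-3,1.2,0,0,0,0,4.5,-3,1.2,0,0,0,0,4.5,-2,0.8,0,0,0,0,4.5,0,0,0,0,0,0,4.5,0,0,0,0,0,0]}}

```text
t: 30.05
position: [0.6008, -0.2728, 0.1596]
eef_rot: [0.001, 0.706, 0.709, 0.002]
force: [-0.2, 0.1, -2.7]
grip_width: 0.666
```

```bash
python3 -c "
from h import *
go(.605,-.272,.0243)
np.save('w9.npy',robot.camera_model('wrist'),allow_pickle=True)
cv2.imwrite('pics/w9.png',robot.grab_frame('wrist')[:,:,::-1])"
```

```text
pos [ 0.6008 -0.2728  0.1596] t 30.05 d [ 0.08  0.37 13.53] rot [ 0.004 -0.     0.004] grip 0.666 F [-0.2  0.1 -2.7]
```

View pics/w9.png

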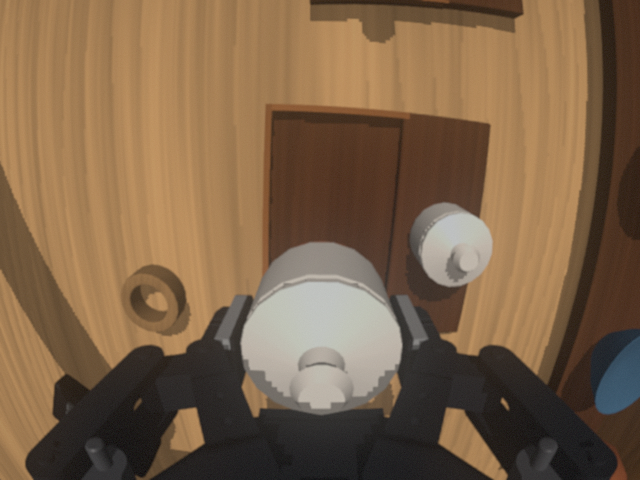

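```bash
python3 - <<'E'
from h import *
W=np.load('w9.npy',allow_pickle=True).item()
print(plane(W,[(267,104),(490,123),(457,333)],.018,True)[:,:2],plane(W,(466,259),.084,True))
E
```

```text
[[ 0.5605 -0.1779]
 [ 0.7373 -0.1859]
 [ 0.7289 -0.3756]] [[ 0.6966 -0.2773  0.084 ]]
```

Emit:
{"method": "apply_moves", "body": {"targets": [4.5,0,0.4,0,0,0,0,4.5,0,0,2,0,0,0,4.5,0,0,3,0,0,0,4.5,0,0,3,0,0,0,4.5,0,0,2,0,0,0,4.5,0,0,1,0,0,0,4.5,0,0,0,0,0,0]}}

```text
t: 30.8
position: [0.6069, -0.2651, 0.0503]
eef_rot: [0.003, 0.703, 0.711, 0.003]
force: [-0.4, 0.1, -2.9]
grip_width: 0.669
```

```bash
python3 -c "
from h import *
go(.606,-.272,.0243)"
```

```text
pos [ 0.6069 -0.2651  0.0503] t 30.8 d [-0.69 -0.12  2.6 ] rot [ 0.008 -0.     0.011] grip 0.669 F [-0.4  0.1 -2.9]
```

Emit:
{"method": "apply_moves", "body": {"targets": [4.5,-0.6,0,1,0,0,0.01,4.5,0,0,0.7,0,0,0,4.5,0,0,0.4,0,0,0,4.5,0,0,0.2,0,0,0,4.5,0,0,0.1,0,0,0,4.5,0,0,0,0,0,0]}}

```text
t: 31.4
position: [0.6099, -0.2725, 0.0286]
eef_rot: [0.006, 0.707, 0.708, 0.004]
force: [0.4, -0.2, -1.8]
grip_width: 0.665
```

```bash
python3 -c "
from h import *
go(.608,-.272,.0243)"
```

```text
pos [ 0.6099 -0.2725  0.0286] t 31.4 d [ 0.05 -0.2   0.43] rot [0.015 0.003 0.001] grip 0.665 F [ 0.4 -0.2 -1.8]
```

Emit:
{"method": "apply_moves", "body": {"targets": [4.5,0,0,0.25,0.014,0.003,0,4.5,0,0,0.2,0,0,0,4.5,0,0,0.1,0,0,0,4.5,0,0,0.1,0,0,0,4.5,0,0,0.1,0,0,0,4.5,0,0,0,0,0,0]}}

```text
t: 32.0
position: [0.6105, -0.2729, 0.0244]
eef_rot: [0.001, 0.707, 0.708, 0.0]
force: [-0.1, -0.4, -2.8]
grip_width: 0.669
```

Emit:
{"method": "apply_moves", "body": {"targets": [4.5,0,0,0.2,0,0,0,4.5,0,0,0.1,0,0,0,6,0,0,0,0,0,0,6.4,0,0,0,0,0,0,7.2,0,0,0,0,0,0,7.2,0,0,0,0,0,0,7.2,0,0,-2,0,0,0,7.2,0,0,-2.5,0,0,0,8.5,0,0,-3,0,0,0,8.5,0,0,-3,0,0,0,8.5,0,0,-3,0,0,0,8.5,0,0,-3,0,0,0,8.5,2,-2,-1,0,0,0,8.5,3,-3,0,0,0,0,8.5,4,-3,0,0,0,0,8.5,4,-3,0,0,0,0,8.5,4,-2,0,0,0,0,8.5,3,-1,0,0,0,0,8.5,0,0,0,0,0,0]}}

```text
t: 33.9
position: [0.4667, -0.0689, 0.2001]
eef_rot: [0.003, 0.708, 0.706, 0.001]
force: [0.5, -0.4, 0.0]
grip_width: 0.996
```

```bash
python3 -c "
from h import *
go(.45,.334,.19)"
```

```text
pos [ 0.4667 -0.0689  0.2001] t 33.9 d [40.29 -1.79  0.88] rot [ 0.007  0.003 -0.003] grip 0.996 F [ 0.5 -0.4  0. ]
```

Emit:
{"method": "apply_moves", "body": {"targets": [8.5,3,0,0,0,0,0,8.5,4,0,0,0,0,0,8.5,4,0,0,0,0,0,8.5,4,0,0,0,0,0,8.5,4,-0.4,0,0,0,0,8.5,4,-0.4,0,0,0,0,8.5,4,-0.4,0,0,0,0,8.5,4,-0.4,0,0,0,0,8.5,4,0,0,0,0,0,8.5,2,0,1,0,0,0,8.5,0,0,2,0,0,0,8.5,0,0,2,0,0,0,8.5,0,0,0,0,0,0]}}

```text
t: 35.2
position: [0.468, 0.3129, 0.1462]
eef_rot: [0.011, 0.709, 0.705, 0.007]
force: [-0.5, 0.3, 0.3]
grip_width: 0.992
```

```bash
python3 -c "
from h import *
go(.45,.334,.11)
np.save('w10.npy',robot.camera_model('wrist'),allow_pickle=True)
cv2.imwrite('pics/w10.png',robot.grab_frame('wrist')[:,:,::-1])"
```

```text
pos [0.468  0.3129 0.1462] t 35.2 d [ 2.12 -1.9   3.56] rot [ 0.026  0.006 -0.005] grip 0.992 F [-0.5  0.3  0.3]
```

View pics/w10.png

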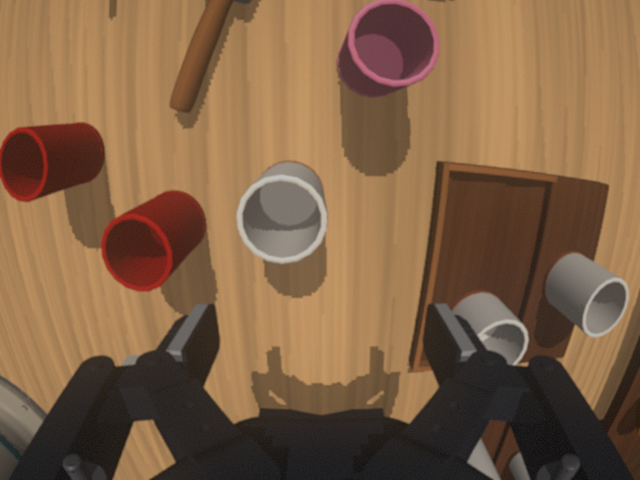

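```bash
python3 - <<'E'
from h import *
W=np.load('w10.npy',allow_pickle=True).item()
print(plane(W,[(282,219),(137,253),(394,45)],.08,True)[:,:2])
E
```

```text
[[0.4473 0.3368]
 [0.3523 0.3168]
 [0.511  0.437 ]]
```

Emit:
{"method": "apply_moves", "body": {"targets": [7.6,2.3,-1.7,0,0.02,0.005,0,7.6,0,0,0,0,0,0,7.6,0,0,1,0,0,0,7.6,0,0,1,0,0,0,7.6,0,0,0,0,0,0]}}

```text
t: 35.75
position: [0.4572, 0.3356, 0.1293]
eef_rot: [0.005, 0.71, 0.704, 0.006]
force: [0.1, 0.5, 0.4]
grip_width: 0.887
```

```bash
python3 -c "
from h import *
go(.448,.336,.028)"
```

```text
pos [0.4572 0.3356 0.1293] t 35.75 d [ 0.   -1.08 10.11] rot [ 0.016 -0.002 -0.009] grip 0.887 F [0.1 0.5 0.4]
```

Emit:
{"method": "apply_moves", "body": {"targets": [7.6,0,-0.9,0,0.014,0,0,7.6,0,0,0,0,0,0,7.6,0,0,1.2,0,0,0,7.6,0,0,1.5,0,0,0,7.6,0,0,0,0,0,0]}}

```text
t: 36.25
position: [0.4481, 0.3346, 0.1008]
eef_rot: [-0.0, 0.711, 0.703, 0.001]
force: [-1.0, 0.5, 0.1]
grip_width: 0.893
```

```bash
python3 -c "
from h import *
go(.448,.336,.028)"
```

```text
pos [0.4481 0.3346 0.1008] t 36.25 d [ 0.12 -0.02  7.28] rot [ 0.001 -0.003 -0.01 ] grip 0.893 F [-1.   0.5  0.1]
```

Emit:
{"method": "apply_moves", "body": {"targets": [7.6,0.1,0,1,0,0,0,7.6,0,0,2,0,0,0,7.6,0,0,2,0,0,0,7.6,0,0,1.2,0,0,0,7.6,0,0,0.6,0,0,0,7.6,0,0,0,0,0,0]}}

```text
t: 36.85
position: [0.4493, 0.3368, 0.0295]
eef_rot: [-0.0, 0.711, 0.704, 0.003]
force: [0.2, 0.1, 0.3]
grip_width: 0.89
```

```bash
python3 -c "
from h import *
go(.448,.336,.028)"
```

```text
pos [0.4493 0.3368 0.0295] t 36.85 d [-0.08 -0.13  0.15] rot [ 0.004 -0.004 -0.01 ] grip 0.89 F [0.2 0.1 0.3]
```

Emit:
{"method": "apply_moves", "body": {"targets": [4.2,0,0,0,0,0,0,4.2,0,0,0,0,0,0,4.2,0,0,0,0,0,0,4.2,0,0,0,0,0,0,4.2,0,0,0,0,0,0,4.2,0,0,0,0,0,0,4.2,0,0,0,0,0,0]}}

```text
t: 37.55
position: [0.4504, 0.3376, 0.0317]
eef_rot: [0.0, 0.711, 0.704, 0.005]
force: [-0.7, 0.3, -1.4]
grip_width: 0.615
```

Emit:
{"method": "apply_moves", "body": {"targets": [4.2,0,0,-1,0,0,0,4.2,0,0,-2.5,0,0,0,4.2,0,0,-3,0,0,0,4.2,0,0,-3,0,0,0,4.2,0,0,-2.5,0,0,0,4.2,-0.3,1.5,-1,0,0,0,4.2,-0.4,2.5,0,0,0,0,4.2,-0.4,2.5,0,0,0,0,4.2,-0.4,2.5,0,0,0,0,4.2,-0.4,2.5,0,0,0,0,4.2,-0.4,2.5,0,0,0,0,4.2,-0.2,1.5,0,0,0,0,4.2,0,0,0,0,0,0,4.2,0,0,0,0,0,0]}}

```text
t: 38.95
position: [0.6077, 0.3089, 0.1774]
eef_rot: [0.001, 0.71, 0.704, 0.007]
force: [0.9, -0.7, -1.9]
grip_width: 0.611
```

```bash
python3 -c "
from h import *
go(.613,.311,.038)"
```

```text
pos [0.6077 0.3089 0.1774] t 38.95 d [ 0.1   0.38 13.95] rot [ 0.011 -0.008 -0.009] grip 0.611 F [ 0.9 -0.7 -1.9]
```

Emit:
{"method": "apply_moves", "body": {"targets": [4.2,0.1,0.3,0,0.008,-0.006,0,4.2,0,0,2,0,0,0,4.2,0,0,3,0,0,0,4.2,0,0,3,0,0,0,4.2,0,0,2,0,0,0,4.2,0,0,1,0,0,0,4.2,0,0,0,0,0,0]}}

```text
t: 39.65
position: [0.6064, 0.3137, 0.0682]
eef_rot: [-0.0, 0.709, 0.706, 0.002]
force: [-0.5, 0.8, -1.8]
grip_width: 0.607
```

```bash
python3 -c "
from h import *
go(.613,.311,.0395)"
```

```text
pos [0.6064 0.3137 0.0682] t 39.65 d [-0.27  0.66  2.87] rot [ 0.003 -0.003 -0.004] grip 0.607 F [-0.5  0.8 -1.8]
```

Emit:
{"method": "apply_moves", "body": {"targets": [4.2,-0.2,0.4,1.3,0,0,0,4.2,0,0,0.7,0,0,0,4.2,0,0,0.3,0,0,0,4.2,0,0,0.2,0,0,0,4.2,0,0,0,0,0,0]}}

```text
t: 40.15
position: [0.6127, 0.3129, 0.0449]
eef_rot: [0.001, 0.708, 0.706, 0.005]
force: [-0.4, -0.6, -1.4]
grip_width: 0.614
```

```bash
python3 -c "
from h import *
go(.613,.311,.0395)"
```

```text
pos [0.6127 0.3129 0.0449] t 40.15 d [-0.19  0.02  0.54] rot [ 0.008 -0.005 -0.003] grip 0.614 F [-0.4 -0.6 -1.4]
```

Emit:
{"method": "apply_moves", "body": {"targets": [4.2,0,0,0.25,0.008,-0.005,0,4.2,0,0,0.2,0,0,0,4.2,0,0,0.1,0,0,0,4.2,0,0,0.1,0,0,0,4.2,0,0,0.1,0,0,0,4.2,0,0,0,0,0,0]}}

```text
t: 40.75
position: [0.6138, 0.3132, 0.0383]
eef_rot: [0.0, 0.708, 0.706, 0.001]
force: [-0.4, -0.3, -1.7]
grip_width: 0.609
```

Emit:
{"method": "apply_moves", "body": {"targets": [4.2,0,0,0.2,0,0,0,4.2,0,0,0.2,0,0,0,4.2,0,0,0,0,0,0]}}

```text
t: 41.05
position: [0.6139, 0.3132, 0.039]
eef_rot: [0.001, 0.708, 0.706, 0.002]
force: [0.1, 0.2, -2.2]
grip_width: 0.613
```

Resting (it no longer goes down). Release, rise and check all.

Emit:
{"method": "apply_moves", "body": {"targets": [5.6,0,0,0,0,0,0,6,0,0,0,0,0,0,7,0,0,0,0,0,0,7,0,0,0,0,0,0,7,0,0,-2,0,0,0,7,0,0,-2.5,0,0,0,8.5,0,0,-3,0,0,0,8.5,0,0,-3,0,0,0,8.5,0,0,-3,0,0,0,8.5,0,-2,-3,0,0,0,8.5,-2,-3,0,0,0,0,8.5,-3,-4,0,0,0,0,8.5,-3,-4,0,0,0,0,8.5,-3,-3,0,0,0,0,8.5,-3,-3,0,0,0,0,8.5,0,0,0,0,0,0,8.5,0,0,0,0,0,0]}}

```text
t: 42.75
position: [0.4165, 0.17, 0.206]
eef_rot: [0.001, 0.708, 0.706, 0.002]
force: [0.6, 0.4, 1.2]
grip_width: 0.997
```

```bash
python3 - <<'E'
from h import *
a=robot.grab_frame('scene')[:,:,::-1]; b=robot.grab_frame('side')[:,:,::-1]
o=np.hstack([cv2.resize(a[150:460,130:530],None,fx=1,fy=1),b[120:430,120:520]])
cv2.imwrite('pics/end.png',o); print(robot.state()["t"])
E
```

```text
42.85
```

View pics/end.png

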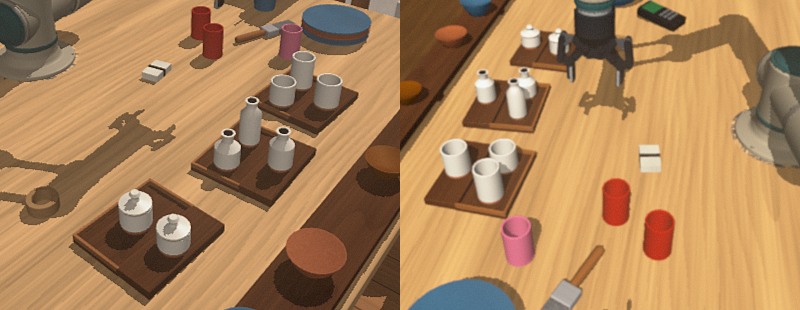

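```bash
python3 -c "
from rig import robot
robot.sign_off(); print(robot.state()['t'])"
```

```text
the job is handed in; nothing more can be done
the job is handed in; nothing more can be done
```

I put all five pieces into their own trays and handed the job in at about 43 s of the 109 s allowed. Both vases, both cups and the jar were gripped on their straight flanks, carried over and set down one at a time.

- **Final pictures:** the last scene and side views show all five pieces upright on their tray floors in front of the samples. The tape roll looks to be where it was, and so do the red and pink cups. The gripper was clear of everything.
- **Release positions:** from the arm's position at release, each piece sits within about 1 cm of where I aimed it. That is the middle of the jar tray, and about 45 mm either side of centre for the vases and cups. I did not measure the final poses of the pieces separately.
- **Disagreements:** the first two-camera estimate put the tall vase about 3 cm off in y, probably because its outline ran into the jar's in the side view. The wrist camera corrected this before I gripped it. The force reading was too noisy to show contact on setting down, so I judged that from the height and from the tool no longer going lower.

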